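Slide the mailbox tag under the key box's spring clip

TASK

In the oak key box, press the red plate of the spring clip down with one fingertip so that its jaw lifts, and while holding it down push the blue mailbox tag along its brass channel with the other fingertip, beneath the raised jaw, until its front edge meets the brass end stop. Then let the clip up so that its jaw clamps the tag there, and take the hand away. Only press and push: never lift or tip the tag, and leave the keys, carabiner, lucky cat and the things on the ledge where they are.

Things in the scene. Friction and masses are not known exactly. Their poses are not given: they have to be found in the camera images.
- keybox: Open oak key box fixed to the ledge. Origin on the ledge under the middle of the clip axle; x is the sliding direction (away from the robot, up to 17 degrees askew), y left, z up. Outside x -145..115, y -100..185 mm, walls 40 mm high, 10 thick; cork floor at z = 12 mm. Lid leans back beyond the far edge, 170 mm high. Strip y 79..175 mm, behind a 12 mm divider, holds keys, carabiner, cat.
- stop (a point): Middle of the near face of the brass end stop, on the cork (box x = 70, y = -45, z = 12 mm); the stop is 12 mm high. The tag channel runs along the box x from x = -78 to +70 mm, centred on y = -45 mm, between two brass rails 40 mm apart and 5 mm high above the cork.
- clip (a joint): Spring clip, a see-saw on an axle along the box x (y = 0, z = 24 mm). 0 rad: closed, jaw 1 mm above the cork. Grows as the red plate (left, +y) is pressed down and the jaw (right, -y) rises; ends at 0.30. The jaw clears the tag above 0.14; 0.2 to 0.25 is comfortable. The plate needs about 4 N to start moving, 10 N at the end. Closed on the tag it reads about 0.12.
- clip_plate (a point): Middle of the top of the red press plate: 120 mm long (box x -97..23), 42 mm wide (box y 18..60 mm). Closed, it slopes up to the left by 0.15 rad and this point is 31 mm above the ledge; at 0.22 rad it is 23 mm above it. It presses the same anywhere along its length: a fingertip can slide along it while holding it down.
- clip_jaw (a point): Middle of the lower edge of the near end of the clip's steel jaw, which hangs over the channel: 22 mm long (box x from +43 to +65 mm), 8 mm wide, centred on box y = -45 mm, with a flat upright near face that stops the tag when the clip is closed.
- tag_lip (a point): Top of the rear (near) face of the blue tag's upright lip, the face to push: the lip is 36 mm wide, 8 mm thick and 18 mm high above the cork, across the tag's rear end. Axes as the tag: x forward along the channel, z up. Pushed home, this point is at box x = 0.
- tag_front (a point): Middle of the front edge of the blue plastic mailbox tag, half-way up its thickness. The tag is a plate 70 mm long (x) by 36 mm wide by 6 mm thick, 30 g, lying loose on the cork between the rails, with the upright lip at its rear; a white patch lies on its top.
- brass_key: Flat brass key, 56 mm long, lying in the left strip of the box; leave alone.
- steel_key: Flat steel key, 56 mm long, lying in the left strip; leave alone.
- carabiner: Metal carabiner, 72 x 36 x 8 mm, lying in the left strip; leave alone.
- lucky_cat: Orange ceramic lucky cat, 38 mm across, 58 mm high, standing in the left strip; origin under its base; leave alone.
- mug: Blue mug, 80 mm across, 90 mm high, on the ledge to the left; leave alone.
- padlock: Brass padlock, 45 x 22 x 74 mm, on the ledge to the left; leave alone.
- torch: Yellow and black torch, 135 mm long, 36 mm across, lying on the ledge to the right; leave alone.
Mind the look-alikes: they are no part of the job. There is more than one size of the part that bears tag_lip; the job needs the middle-sized.

How it is judged:
On the way, in this order (a step that is already met when the one before it is completed fails the run):
1. a finger holds the clip open with the tag still outside (value of joint clip above 0.13 rad and contact force between the fingers and clip above 0.5 N and x of tag_front in the frame of keybox below 0.045 m), for 0.1 s.
2. the tag is fully home against the stop while a finger still holds the clip open (value of joint clip above 0.13 rad and contact force between the fingers and clip above 0.5 N and x of tag_front in the frame of keybox above 0.065 m), for 0.1 s.
At the end, for the whole second after the job is handed in: The tag lies flat in its channel with its front edge within 5 mm of the end stop, at rest, and the released clip's jaw presses on it (over 1 N) (x of tag_front in the frame of keybox above 0.065 m and y of tag_front in the frame of keybox between -0.051 and -0.039 m and z of tag_front in the frame of keybox below 0.019 m and value of joint clip between 0.07 and 0.16 rad and contact force between clip and tag above 1 N and linear speed of tag below 0.01 m/s and angle between tag_front's own z axis and vertical below 0.1 rad); the robot touches nothing.
It fails at once if the tag is lifted or tipped (z of tag_front in the frame of keybox above 0.025 m or z of tag_lip in the frame of keybox above 0.04 m or angle between tag_front's own z axis and vertical above 0.2 rad).
It fails at once if a bystander is moved by more than 15 mm (distance of any of brass_key, steel_key, carabiner, lucky_cat, mug, padlock, torch from where it was at the start of the episode above 0.015 m).
It also fails if it takes over 40 s, if anything falls off the work surface, if the arm or the gripper's body presses on something with over 40 N, if the wrist force passes 120 N, or if a joint passes its speed limit or range.

ROBOT

A 6-joint arm with a two-finger parallel gripper is mounted at the origin on the work surface. World frame = base frame: x ahead of the robot, y to its left, z up, the work surface at z = 0. Lengths are in m, angles in rad, forces in N, time in s.
With the tool pointing down it reaches from about 0.35 to 0.975 m from the base axis. Payload 4.9 kg.
Tool frame: the origin (TCP) lies midway between the tips of the shut fingers; the grasp point (between the pads) lies 19 mm behind it (manip.pinch_z is the x of the grasp point in the tool frame, in m); x points along the fingers, y is the direction in which the jaws open and shut, and the axes are right-handed (so a half turn about x gives the same grasp; the last joint's range is limited). The gripper opens to 85 mm and grips with 20 to 120 N. Pads are 22 mm wide; open, the fingers measure 114 mm over their backs; the gripper's body (76 mm by 85 mm) begins 54 mm behind the grasp point. The pads swing forward as they close: fully open they stand 13 mm farther back than shut.
Start: joints at [-1.393, 0.053, 1.613, -0, 1.476, -0.119], TCP at [0.183, -0.598, 0.231] pointing down, gripper open.
Joint ranges: [-3.01, 3.01], [-1.01, 2.22], [0.06, 2.58], [-1.02, 4.17], [0.09, 2.62], [-3.14, 3.14]. Speed limits (rad/s): [2.57, 2.57, 3.14, 3.14, 3.14, 3.14].

INTERFACE

Orientations are given as a unit quaternion [w, x, y, z].
In Python, from plant import sensors, cams, workorder, manip gives the robot as it stands.
- The arm moves only by the tool drive_tool, never from a script. Its argument "series" is a list of rows, each an object of numbers: "x", "y", "z": the shift along the tool's x, y, z in units of 25 mm (1.0 is 25 mm); "ax", "ay", "az": the turn, a rotation vector about the tool's x, y, z in units of 5 degrees (1.0 is 5 degrees). A call has 1 to 5 rows; each row is the pose to reach, as a shift and turn from the pose commanded when the call began, along the tool's axes at that moment; what a row does not reach only later rows make up. A row lasts 1/12 s, in which the tool goes at most 41.7 mm and 7.16 degrees, less where a joint would pass 70% of its speed; a pose out of reach is approached as far as the arm can. A call with a gripper value outside its range is refused whole. "hand" is the opening, from 0 (shut) to 1 (fully open), set as the call begins (left out, the last holds). The fingers move at their own pace and stop on an object; the grip force is fixed at half the most. Time passes only in rows, so rows that repeat a pose let the fingers close. It gives the time, the measured TCP pose, the force and the opening at its end, in the units of the state.
- sensors.state(): the state, without advancing time (a new reading comes with each control period).
- cams.grab_frame(name): name is "side" or "top" or "wrist"; returns a dict with "img" (400x640x3 uint8, blue, green, red), "camera_matrix" (3x3 intrinsics, pixels), "cam_to_world" (4x4, takes a point from camera to world coordinates). Camera axes: x right, y down, z forward; pixel columns grow to the right and rows downward; lengths in m; the calibration is good to about 2 mm. The wrist camera is an equidistant fisheye: a pixel r from the principal point sees the ray r / f radians off the axis. A picture is of the moment at which its call begins. There is no depth.
- workorder.job_done(): hands the job in, once; it reports no verdict.
The state is a dict: "time": time; "joint_pos": joint angles; "joint_vel": joint speeds; "joint_efforts": joint torques, N m; "tool_pos": TCP position; "tool_rot": TCP orientation; "contact_force": force on the tool from outside, world axes, zero at the start; "ft_torque": the same for the moment, N m; "gripper_width": opening from 0.0 (shut) to 1.0 (fully open).
Only numpy, scipy, OpenCV 4.12 (cv2) and the standard library are available. Lean on these libraries where they do the work, as an engineer would, in place of code of your own. Each camera call takes 0.05 s, during which the arm holds its last target.

## Working session

There is one attempt and no reset: what is moved stays moved. The work goes in short steps, Python scripts to look and compute and a tool call to move; the robot and the scene stay as the last step left them, time stands still between calls to the robot, and variables do not carry over. Pictures are saved under pics/ and viewed, and the job is handed in when it is done.

Besides the shell and the picture viewer there is one more tool, called after "Request:" by a JSON object that holds its "fn" and its "kwargs", one argument or row to a line. drive_tool: Moves the arm, as the interface text tells. Its arguments: {"type":"object","properties":{"series":{"type":"array","items":{"type":"object","properties":{"x":{"type":"number"},"y":{"type":"number"},"z":{"type":"number"},"ax":{"type":"number"},"ay":{"type":"number"},"az":{"type":"number"}}}},"hand":{"type":"number"}},"required":["series"]}

```bash
ls; mkdir -p pics
python3 - <<'E'
from plant import sensors,cams,workorder,manip
import cv2
print(sensors.state()); print(manip.pinch_z)
for n in ["side","top","wrist"]:
    f=cams.grab_frame(n); cv2.imwrite(f"pics/{n}0.png",f["img"]); print(n,f["camera_matrix"].tolist(),f["cam_to_world"].round(4).tolist())
E
```

```text
pics
{'time': 0.0, 'joint_pos': array([-1.39299008e+00,  5.33268433e-02,  1.61428383e+00, -2.63281004e-05,
        1.47596942e+00, -1.19013371e-01]), 'joint_vel': array([-0.0005463 , -0.00010095,  0.00120159, -0.00071653, -0.00065246,
        0.00022376]), 'joint_efforts': array([ 1.92758698e-04, -3.93679798e+01, -3.70175385e+01, -8.03267562e-05,
        7.18904877e-03, -8.87378320e-06]), 'tool_pos': array([ 0.18267678, -0.59706871,  0.23008769]), 'tool_rot': array([-0.10385552, -0.69930349, -0.10525969,  0.69936332]), 'contact_force': array([ 0.16888517,  0.83360662, -0.98560335]), 'ft_torque': array([-0.01583372,  0.01167555, -0.02716526]), 'gripper_width': 1.0030005087584861}
-0.0187
side [[511.21691896629494, 0.0, 325.450056907608], [0.0, 511.21691896629494, 198.36251888495445], [0.0, 0.0, 1.0]] [[0.9009, -0.249, 0.3555, -0.0585], [-0.4339, -0.4988, 0.7502, -1.1914], [-0.0095, -0.8301, -0.5575, 0.9385], [0.0, 0.0, 0.0, 1.0]]
top [[440.7241627450617, 0.0, 322.05467883781745], [0.0, 440.7241627450617, 200.9284053716783], [0.0, 0.0, 1.0]] [[-0.0022, -0.9826, 0.1858, 0.308], [-0.9998, 0.0055, 0.0173, -0.0221], [-0.018, -0.1857, -0.9824, 1.3009], [0.0, 0.0, 0.0, 1.0]]
wrist [[309.70691628693146, 0.0, 315.9814976784413], [0.0, 309.70691628693146, 195.65796290544793], [0.0, 0.0, 1.0]] [[0.2911, -0.9079, -0.3018, 0.2608], [-0.9567, -0.2771, -0.0891, -0.5752], [-0.0028, 0.3146, -0.9492, 0.3725], [0.0, 0.0, 0.0, 1.0]]
```

View pics/side0.png

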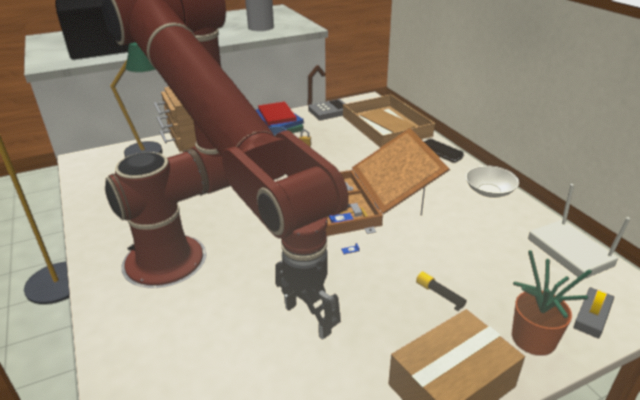

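View pics/top0.png

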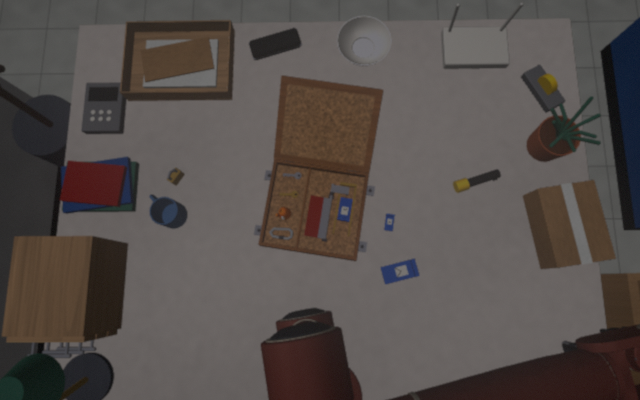

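View pics/wrist0.png

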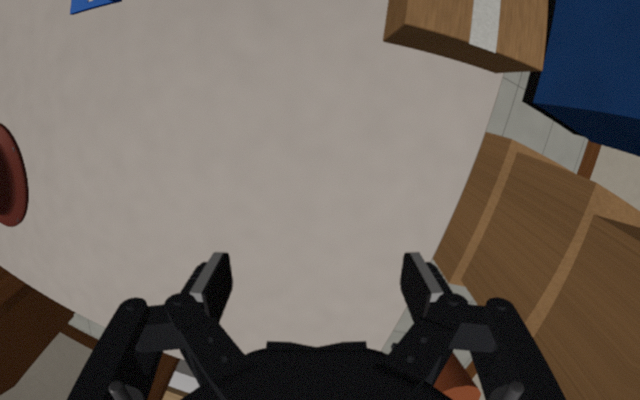

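Run:
```python
import cv2,numpy as np
a=cv2.imread("pics/top0.png")[150:270,245:385]
a=cv2.convertScaleAbs(a,alpha=1.8)
cv2.imwrite("pics/top0c.png",cv2.resize(a,None,fx=5,fy=5,interpolation=cv2.INTER_CUBIC))
a=cv2.imread("pics/side0.png")[130:260,310:460]
cv2.imwrite("pics/side0c.png",cv2.resize(a,None,fx=4.5,fy=4.5,interpolation=cv2.INTER_CUBIC))
```

```text
(no output)
```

View pics/top0c.png

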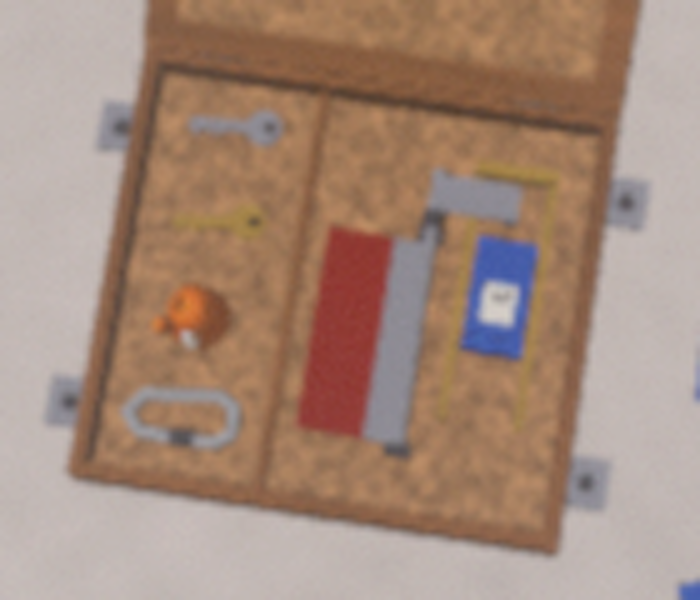

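View pics/side0c.png

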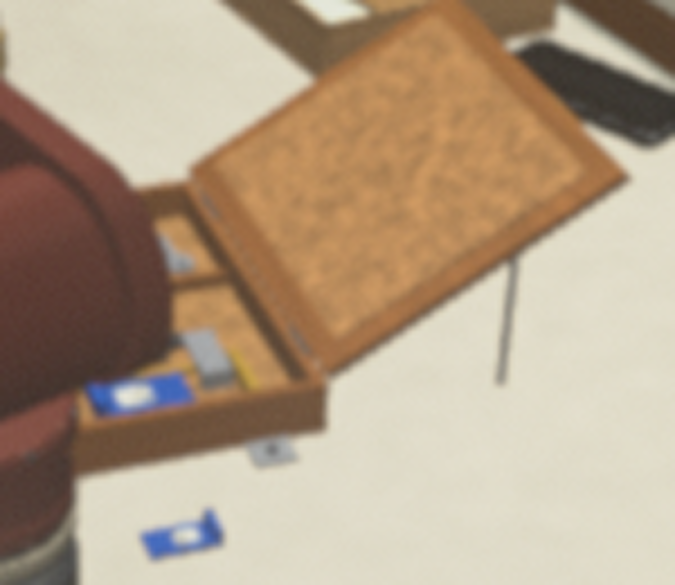

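```bash
cat > h.py <<'E'
import cv2,numpy as np
from plant import sensors,cams
def ray(f,p,z):
    K=f["camera_matrix"];T=f["cam_to_world"]
    d=T[:3,:3]@np.linalg.solve(K,np.array([p[0],p[1],1.]))
    o=T[:3,3]; return o+d*((z-o[2])/d[2])
def proj(f,P):
    K=f["camera_matrix"];T=f["cam_to_world"]
    c=T[:3,:3].T@(np.asarray(P)-T[:3,3]); q=K@c; return q[:2]/q[2]
E
python3 - <<'E'
from h import *
f=cams.grab_frame("top"); img=f["img"]; cv2.imwrite("pics/top1.png",img)
roi=np.zeros(img.shape[:2],np.uint8); roi[160:262,262:370]=255
b,g,r=[img[...,i].astype(int) for i in range(3)]
W=[];B=[]
def mask(m):
    m=(m.astype(np.uint8)*255)&roi
    n,l,s,c=cv2.connectedComponentsWithStats(m); k=1+np.argmax(s[1:,4]); return l==k
red=mask((r>1.8*g)&(r>1.8*b)&(r>60)&(abs(g-b)<25))
blue=mask((b>1.6*r)&(b>60))
for nm,m,z in(("red",red,.031),("blue",blue,.018)):
    ys,xs=np.nonzero(m); print(nm,len(xs),xs.mean(),ys.mean())
    rc=cv2.minAreaRect(np.c_[xs,ys].astype(np.float32)); bp=cv2.boxPoints(rc)
    P=np.array([ray(f,p,z) for p in bp]); print(P.round(4).tolist(),"c",ray(f,(xs.mean(),ys.mean()),z).round(4), [np.linalg.norm(P[i]-P[i-1]).round(4) for i in range(2)])
pts={(555,553):(-145,-100),(70,475):(-145,185)}
for c,bx in pts.items():
    print(bx,ray(f,(245+c[0]/5-.4,150+c[1]/5-.4),.04).round(4))
for n,c,z in(("stopL",(478,166),.024),("stopR",(555,178),.024),("railRnear",(520,428),.017),("railLnear",(440,415),.017),("jaw nr R",(518,223),.02),("jaw nl",(432,204),.02),("inn near R",(545,512),.012)):
    print(n,ray(f,(245+c[0]/5-.4,150+c[1]/5-.4),z).round(4))
E
```

```text
red 503 313.46918489065604 216.01988071570577
[[0.4487, 0.0526, 0.031], [0.5653, 0.0339, 0.031], [0.559, -0.0024, 0.031], [0.4426, 0.017, 0.031]] c [0.5036 0.0254 0.031 ] [np.float64(0.0362), np.float64(0.1182)]
blue 176 344.47159090909093 208.60227272727272
[[0.4958, -0.0437, 0.018], [0.5613, -0.0551, 0.018], [0.5557, -0.0872, 0.018], [0.4903, -0.0755, 0.018]] c [ 0.5273 -0.0656  0.018 ] [np.float64(0.0323), np.float64(0.0665)]
(-145, -100) [ 0.3749 -0.0947  0.04  ]
(-145, 185) [0.4202 0.1823 0.04  ]
stopL [ 0.604  -0.0536  0.024 ]
stopR [ 0.5964 -0.0992  0.024 ]
railRnear [ 0.4486 -0.0768  0.017 ]
railLnear [ 0.4564 -0.0301  0.017 ]
jaw nr R [ 0.5702 -0.0771  0.02  ]
jaw nl [ 0.582  -0.0262  0.02  ]
inn near R [ 0.4001 -0.0909  0.012 ]
```

```bash
cat >> h.py <<'E'
from scipy.spatial.transform import Rotation as Ro
O=np.array([.535,-.0205,0.]); YAW=np.radians(-9.2)
EX=np.array([np.cos(YAW),np.sin(YAW),0]);EY=np.array([-EX[1],EX[0],0]);EZ=np.array([0,0,1.])
def tR(s): q=s["tool_rot"]; return Ro.from_quat([q[1],q[2],q[3],q[0]])
def rel(bx,by,z,tilt=0,roll=1):
    """tool row to reach box point bx,by (m), tcp z, tool x down, tool y = roll*EY, tilted by tilt deg about box x"""
    s=sensors.state();R=tR(s)
    y=roll*EY; x=-EZ; zz=np.cross(x,y)
    Rt=Ro.from_rotvec(EX*np.radians(tilt))*Ro.from_matrix(np.c_[x,y,zz])
    P=O+bx*EX+by*EY+z*EZ
    d=R.inv().apply(P-s["tool_pos"])/.025
    a=np.degrees((R.inv()*Rt).as_rotvec())/5
    return d.round(3),a.round(3)
E
python3 - <<'E'
from h import *
s=sensors.state();print(tR(s).as_matrix().round(3))
for r in(1,-1):print(r,rel(-.056,.001,.231,0,r))
E
```

```text
[[-0.     0.292 -0.956]
 [ 0.001 -0.956 -0.292]
 [-1.    -0.001 -0.   ]]
1 (array([ 8.0000e-03, -1.8967e+01, -1.8230e+01]), array([-3.0759e+01, -2.0000e-02,  2.0000e-03]))
-1 (array([ 8.0000e-03, -1.8967e+01, -1.8230e+01]), array([5.241e+00, 1.000e-03, 1.500e-02]))
```

Request:
{"fn": "drive_tool", "kwargs": {
  "series": [
    {"y": -18.97,"z": -18.23,"ax": 5.24},
    {"y": -18.97,"z": -18.23,"ax": 5.24},
    {"y": -18.97,"z": -18.23,"ax": 5.24},
    {"y": -18.97,"z": -18.23,"ax": 5.24},
    {"y": -18.97,"z": -18.23,"ax": 5.24}
  ],
  "hand": 1
}}

```text
schema error: expected keys x, y, z, ax, ay, az
```

```bash
python3 -c "
from h import *
print(rel(-.056,.001,.231,0,-1))"
```

```text
(array([ 8.0000e-03, -1.8967e+01, -1.8230e+01]), array([5.241e+00, 1.000e-03, 1.500e-02]))
```

Request:
{"fn": "drive_tool", "kwargs": {
  "series": [
    {"x": 0,"y": -18.97,"z": -18.23,"ax": 5.24,"ay": 0,"az": 0},
    {"x": 0,"y": -18.97,"z": -18.23,"ax": 5.24,"ay": 0,"az": 0},
    {"x": 0,"y": -18.97,"z": -18.23,"ax": 5.24,"ay": 0,"az": 0},
    {"x": 0,"y": -18.97,"z": -18.23,"ax": 5.24,"ay": 0,"az": 0},
    {"x": 0,"y": -18.97,"z": -18.23,"ax": 5.24,"ay": 0,"az": 0}
  ],
  "hand": 1
}}

```text
time: 0.62
tool_pos: [0.2773, -0.41, 0.2309]
tool_rot: [0.058, -0.705, 0.058, 0.705]
contact_force: [0.3, -0.9, 0.5]
gripper_width: 0.998
```

```bash
python3 -c "
from h import *
print(rel(-.056,.001,.231,0,-1))"
```

```text
(array([ 4.0000e-03, -1.7085e+01, -5.3860e+00]), array([-0.041,  0.001,  0.005]))
```

Request:
{"fn": "drive_tool", "kwargs": {
  "series": [
    {"x": 0,"y": -17.1,"z": -5.4,"ax": 0,"ay": 0,"az": 0},
    {"x": 0,"y": -17.1,"z": -5.4,"ax": 0,"ay": 0,"az": 0},
    {"x": 0,"y": -17.1,"z": -5.4,"ax": 0,"ay": 0,"az": 0},
    {"x": 0,"y": -17.1,"z": -5.4,"ax": 0,"ay": 0,"az": 0},
    {"x": 0,"y": -17.1,"z": -5.4,"ax": 0,"ay": 0,"az": 0}
  ]
}}

```text
time: 1.03
tool_pos: [0.3709, -0.2238, 0.2313]
tool_rot: [-0.057, 0.705, -0.057, -0.705]
contact_force: [0.4, -0.8, 0.3]
gripper_width: 1.001
```

```bash
python3 -c "
from h import *
print(rel(-.056,.001,.231,0,-1))"
```

```text
(array([ 0.012, -9.118, -2.935]), array([-0.006, -0.007, -0.003]))
```

Request:
{"fn": "drive_tool", "kwargs": {
  "series": [
    {"x": 0,"y": -9.1,"z": -2.94,"ax": 0,"ay": 0,"az": 0},
    {"x": 0,"y": -9.1,"z": -2.94,"ax": 0,"ay": 0,"az": 0},
    {"x": 0,"y": -9.1,"z": -2.94,"ax": 0,"ay": 0,"az": 0},
    {"x": 0,"y": -9.1,"z": -2.94,"ax": 0,"ay": 0,"az": 0},
    {"x": 0,"y": -9.1,"z": -2.94,"ax": 0,"ay": 0,"az": 0}
  ]
}}

```text
time: 1.45
tool_pos: [0.4659, -0.0381, 0.2314]
tool_rot: [-0.057, 0.705, -0.057, -0.705]
contact_force: [-0.1, -1.2, 0.2]
gripper_width: 0.998
```

```bash
python3 -c "
from h import *
print(rel(-.056,.001,.1,0,-1))"
```

```text
(array([ 5.258, -1.177, -0.373]), array([ 0.004, -0.009, -0.002]))
```

Request:
{"fn": "drive_tool", "kwargs": {
  "series": [
    {"x": 2,"y": -0.9,"z": -0.3,"ax": 0,"ay": 0,"az": 0},
    {"x": 4,"y": -0.9,"z": -0.3,"ax": 0,"ay": 0,"az": 0},
    {"x": 4,"y": -0.9,"z": -0.3,"ax": 0,"ay": 0,"az": 0},
    {"x": 4,"y": -0.9,"z": -0.3,"ax": 0,"ay": 0,"az": 0}
  ]
}}

```text
time: 1.78
tool_pos: [0.4722, -0.0175, 0.1248]
tool_rot: [0.057, -0.701, 0.056, 0.709]
contact_force: [-0.5, -0.7, -0.0]
gripper_width: 0.994
```

```bash
python3 -c "
from h import *
print(rel(-.056,.001,.07,0,-1))
for n in ('side','top','wrist'):
  f=cams.grab_frame(n);cv2.imwrite(f'pics/{n}2.png',f['img']);print(f['cam_to_world'].tolist())
"
```

```text
(array([ 2.19 , -0.323, -0.284]), array([0.02 , 0.137, 0.005]))
[[0.9008916102719848, -0.24904745730206249, 0.35548512001619315, -0.05851894252908335], [-0.43393988350067564, -0.49884381774569914, 0.7502339788388123, -1.191362555642371], [-0.009512310390749642, -0.8301386688429065, -0.557475834850944, 0.9384904869207056], [0.0, 0.0, 0.0, 1.0]]
[[-0.0022148302086993804, -0.9825850036745494, 0.1858004442433669, 0.30803989608270205], [-0.999835646917523, 0.005519168075739123, 0.017268987717007436, -0.02206507740898643], [-0.017993712239697642, -0.1857316594919606, -0.9824357368205809, 1.3009400143201595], [0.0, 0.0, 0.0, 1.0]]
[[-0.16102766363947227, -0.9361700152557413, -0.3124992705253495, 0.5568408159593231], [-0.9869495057612793, 0.15246198577003928, 0.05182678817580999, -0.03359052357384928], [-0.0008744257412206803, 0.3167665472096428, -0.9485031312275681, 0.2731709249142267], [0.0, 0.0, 0.0, 1.0]]
```

View pics/wrist2.png

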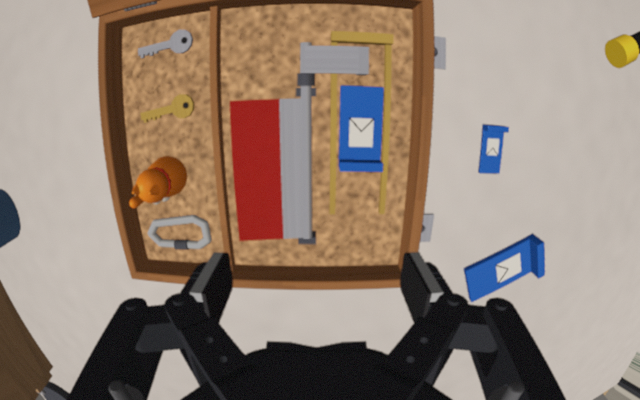

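View pics/side2.png

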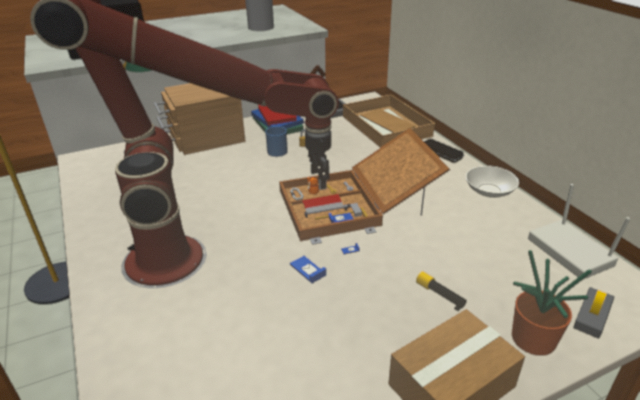

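View pics/top2.png

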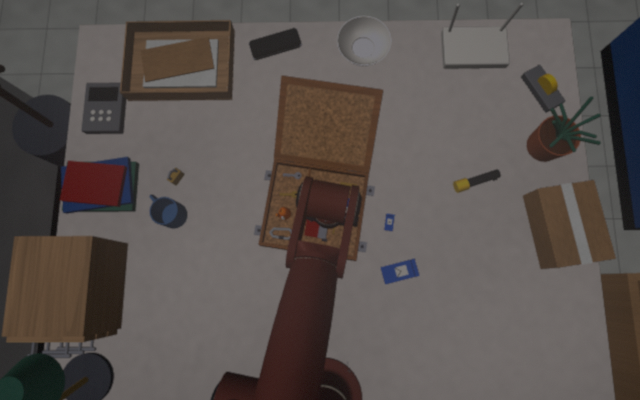

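```bash
cat >> h.py <<'E'
def fray(f,p,z):
    K=f["camera_matrix"];T=f["cam_to_world"]
    v=np.array([(p[0]-K[0,2])/K[0,0],(p[1]-K[1,2])/K[1,1]]);th=np.hypot(*v)
    d=T[:3,:3]@np.array([*(np.sin(th)*v/th),np.cos(th)]);o=T[:3,3]
    return o+d*((z-o[2])/d[2])
def box(P): d=P-O; return np.array([d@EX,d@EY,d[2]])*1000
E
python3 - <<'E'
from h import *
f=cams.grab_frame("wrist");cv2.imwrite("pics/w3.png",f["img"])
cv2.imwrite("pics/w3c.png",cv2.resize(f["img"][20:260,220:420],None,fx=2.5,fy=2.5,interpolation=cv2.INTER_CUBIC)) 
img=f["img"];b,g,r=[img[...,i].astype(int) for i in range(3)]
def big(m):
    m=m.astype(np.uint8); m[:, :200]=0;m[:,420:]=0
    n,l,s,c=cv2.connectedComponentsWithStats(m); k=1+np.argmax(s[1:,4]); return l==k
red=big((r>2*g)&(r>2*b)&(r>90)); ys,xs=np.nonzero(red)
rc=cv2.boxPoints(cv2.minAreaRect(np.c_[xs,ys].astype(np.float32))); print(rc)
print("red c",box(fray(f,(xs.mean(),ys.mean()),.031)))
for n,p,z in [("redFL",(231,101),.034),("redNL",(239,241),.034),("redFR",(279,99),.028),("redNR",(284,239),.028),("tagFL",(341,86),.018),("tagFR",(382,87),.018),("lip base L",(338,171),.012),("lipR",(381,171),.012),("lip topL",(338,161),.03),("lip topR",(381,162),.03),("railR",(382,213),.017),("railL",(333,213),.017),("jawnear",(368,74),.02),("stop",(360,42),.024),("inner nearL (147,273)",(147,273),.012),("NR out",(408,290),.04),("NL out",(137,287),.04)]:
    print(n,box(fray(f,p,z)).round(1))
s=sensors.state(); print(box(s["tool_pos"]))
E
```

```text
[[229.81978 102.67417]
 [277.94455 100.66898]
 [283.71753 239.22012]
 [235.59274 241.22531]]
red c [-33.47714398  39.05700575  31.        ]
redFL [23.3 57.3 34. ]
redNL [-97.5  59.   34. ]
redFR [23.2 19.6 28. ]
redNR [-97.8  19.2  28. ]
tagFL [ 33.7 -29.9  18. ]
tagFR [ 34.  -64.1  18. ]
lip base L [-39.7 -28.7  12. ]
lipR [-39.5 -67.1  12. ]
lip topL [-27.  -27.3  30. ]
lip topR [-27.5 -62.7  30. ]
railR [-77.5 -69.4  17. ]
railL [-77.2 -24.6  17. ]
jawnear [ 44.2 -51.8  20. ]
stop [ 70.3 -44.6  24. ]
inner nearL (147,273) [-154.   181.2   12. ]
NR out [-148.1  -97.    40. ]
NL out [-154.5  179.7   40. ]
[-56.43413684  -8.50162757 133.77815235]
```

View pics/w3c.png

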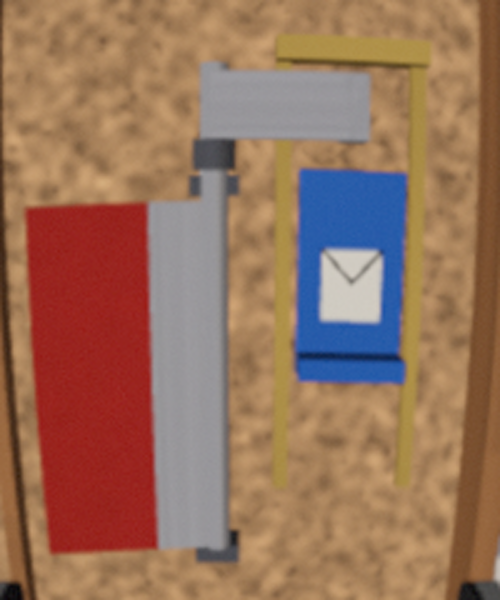

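```bash
python3 -c "
from h import *
print(rel(-.058,.001,.04,3,-1))"
```

```text
(array([ 3.751, -0.381,  0.078]), array([-0.005, -0.045, -0.602]))
```

Request:
{"fn": "drive_tool", "kwargs": {
  "series": [
    {"x": 1,"y": -0.38,"z": 0.08,"ax": 0,"ay": 0,"az": -0.6},
    {"x": 2,"y": -0.38,"z": 0.08,"ax": 0,"ay": 0,"az": -0.6},
    {"x": 3,"y": -0.38,"z": 0.08,"ax": 0,"ay": 0,"az": -0.6},
    {"x": 3,"y": -0.38,"z": 0.08,"ax": 0,"ay": 0,"az": -0.6},
    {"x": 3,"y": -0.38,"z": 0.08,"ax": 0,"ay": 0,"az": -0.6}
  ]
}}

```text
time: 2.4
tool_pos: [0.4764, -0.01, 0.0573]
tool_rot: [-0.075, 0.706, -0.039, -0.703]
contact_force: [0.6, 0.7, 0.6]
gripper_width: 0.999
```

```bash
python3 -c "
from h import *
for n in ('side','wrist'):
  f=cams.grab_frame(n);cv2.imwrite(f'pics/{n}4.png',f['img'])
a=cv2.imread('pics/side4.png')[140:250,260:420];cv2.imwrite('pics/side4c.png',cv2.resize(a,None,fx=5,fy=5,interpolation=cv2.INTER_CUBIC))
s=sensors.state();print(box(s['tool_pos']),s['contact_force'])
print(rel(-.058,.001,.0185,3,-1))"
```

```text
[-57.79171278   1.067359    59.23340386] [ 0.40822442 -1.1526828   0.67024044]
(array([1.627, 0.088, 0.016]), array([-0.001, -0.054, -0.002]))
```

View pics/side4c.png

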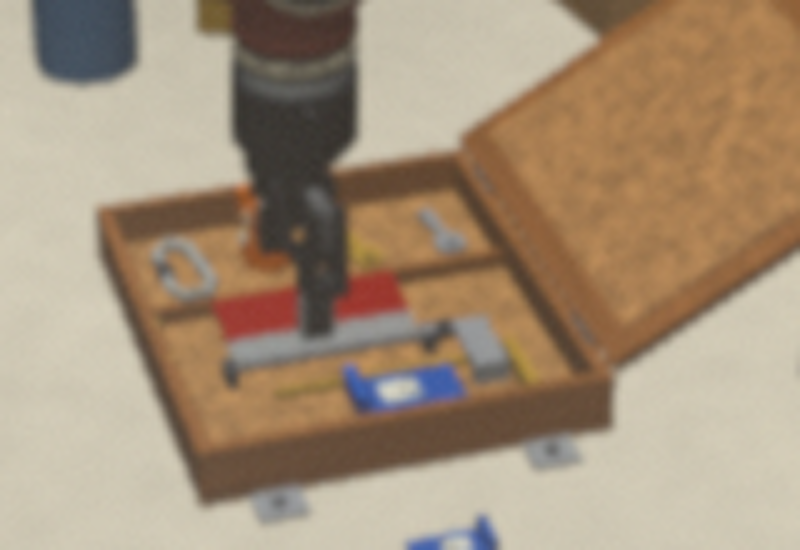

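View pics/wrist4.png

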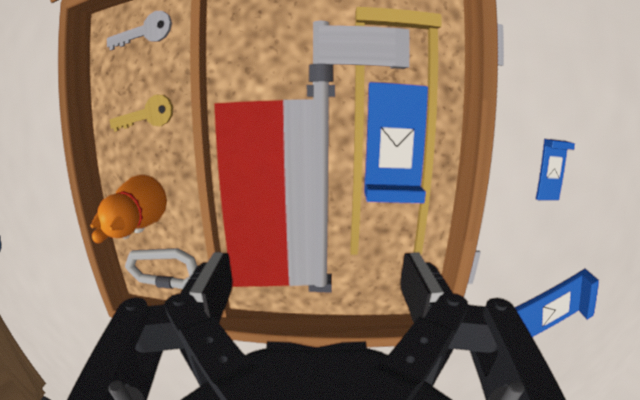

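```bash
python3 -c "
from h import *
f=cams.grab_frame('wrist')
for z in (.06,.07,.075): print(z,[box(fray(f,p,z)).round(1).tolist() for p in ((229,254),(206,254),(402,254),(434,254),(232,285),(190,296))])
cv2.imwrite('pics/w5c.png',cv2.resize(f['img'][230:350,150:480],None,fx=2.4,fy=2.4))
"
```

```text
0.06 [[-57.2, 47.4, 60.0], [-58.2, 61.3, 60.0], [-54.6, -45.4, 60.0], [-54.9, -63.5, 60.0], [-77.9, 48.3, 60.0], [-89.5, 77.9, 60.0]]
0.07 [[-51.5, 43.5, 70.0], [-52.5, 56.4, 70.0], [-49.1, -42.8, 70.0], [-49.4, -59.6, 70.0], [-70.7, 44.3, 70.0], [-81.6, 71.9, 70.0]]
0.075 [[-48.7, 41.5, 75.0], [-49.6, 54.0, 75.0], [-46.3, -41.4, 75.0], [-46.6, -57.6, 75.0], [-67.1, 42.4, 75.0], [-77.6, 68.9, 75.0]]
```

View pics/w5c.png

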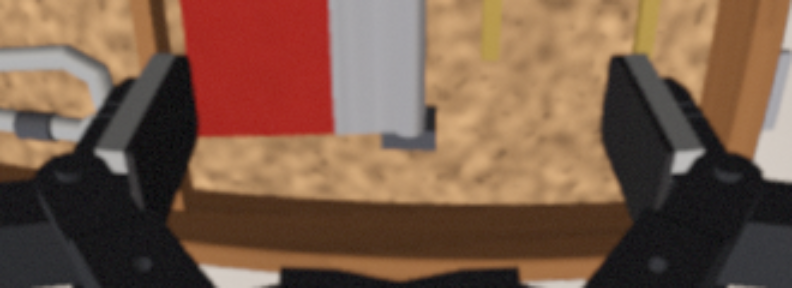

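Request:
{"fn": "drive_tool", "kwargs": {
  "series": [
    {"x": 0.6,"y": 0.09,"z": 0,"ax": 0,"ay": 0,"az": 0},
    {"x": 1.2,"y": 0.09,"z": 0,"ax": 0,"ay": 0,"az": 0},
    {"x": 1.55,"y": 0.09,"z": 0,"ax": 0,"ay": 0,"az": 0},
    {"x": 1.55,"y": 0.09,"z": 0,"ax": 0,"ay": 0,"az": 0},
    {"x": 1.55,"y": 0.09,"z": 0,"ax": 0,"ay": 0,"az": 0}
  ]
}}

```text
time: 2.97
tool_pos: [0.4767, -0.0099, 0.0184]
tool_rot: [-0.075, 0.706, -0.038, -0.703]
contact_force: [0.3, 1.0, -0.1]
gripper_width: 1.002
```

```bash
python3 -c "
from h import *
f=cams.grab_frame('wrist');cv2.imwrite('pics/w6.png',f['img'])
s=sensors.state();print(box(s['tool_pos']),s['contact_force'])
print(rel(-.058,.001,.006,3,-1))"
```

```text
[-59.07862899   1.17258948  18.69487978] [-0.06252688 -0.58127209  0.04568939]
(array([ 0.507,  0.033, -0.042]), array([ 0.004, -0.018, -0.001]))
```

View pics/w6.png

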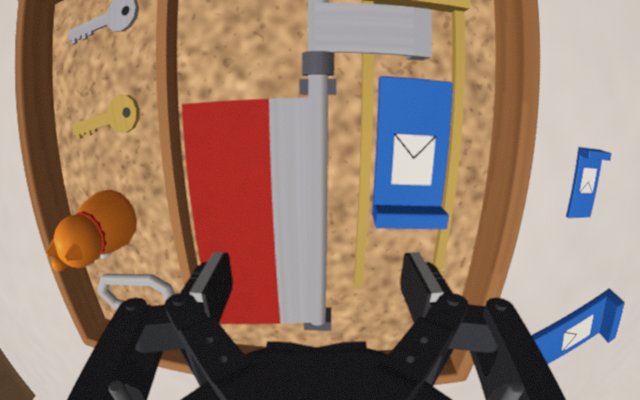

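Request:
{"fn": "drive_tool", "kwargs": {
  "series": [
    {"x": 0.12,"y": 0,"z": 0,"ax": 0,"ay": 0,"az": 0},
    {"x": 0.24,"y": 0,"z": 0,"ax": 0,"ay": 0,"az": 0},
    {"x": 0.36,"y": 0,"z": 0,"ax": 0,"ay": 0,"az": 0},
    {"x": 0.36,"y": 0,"z": 0,"ax": 0,"ay": 0,"az": 0},
    {"x": 0.36,"y": 0,"z": 0,"ax": 0,"ay": 0,"az": 0}
  ]
}}

```text
time: 3.43
tool_pos: [0.4775, -0.0092, 0.0098]
tool_rot: [-0.075, 0.707, -0.038, -0.702]
contact_force: [0.0, 0.8, 5.4]
gripper_width: 1.003
```

```bash
python3 -c "
from h import *
s=sensors.state();print(box(s['tool_pos']),s['contact_force'],s['ft_torque'])
print(rel(-.058,.001,.006,3,-1))"
```

```text
[-58.5282701    1.99330482   9.79173941] [0.0364723  0.81919119 5.42308356] [ 0.51326933 -0.06005572  0.01240366]
(array([ 0.149,  0.048, -0.021]), array([-0.001, -0.032,  0.011]))
```

Request:
{"fn": "drive_tool", "kwargs": {
  "series": [
    {"x": 0.08,"y": 0,"z": 0,"ax": 0,"ay": 0,"az": 0},
    {"x": 0.15,"y": 0,"z": 0,"ax": 0,"ay": 0,"az": 0},
    {"x": 0.15,"y": 0,"z": 0,"ax": 0,"ay": 0,"az": 0},
    {"x": 0.15,"y": 0,"z": 0,"ax": 0,"ay": 0,"az": 0}
  ]
}}

```text
time: 3.77
tool_pos: [0.4776, -0.0092, 0.0063]
tool_rot: [-0.075, 0.707, -0.038, -0.702]
contact_force: [-1.1, 0.6, 7.3]
gripper_width: 1.0
```

```bash
python3 -c "
from h import *
for n in ('side','wrist'):
  f=cams.grab_frame(n);cv2.imwrite(f'pics/{n}7.png',f['img'])
a=cv2.imread('pics/side7.png')[160:250,280:400];cv2.imwrite('pics/side7c.png',cv2.resize(a,None,fx=6,fy=6,interpolation=cv2.INTER_CUBIC))
s=sensors.state();print(box(s['tool_pos']),s['contact_force'],s['ft_torque'])
print(rel(-.058,.001,.006,3,-1))"
```

```text
[-58.49084575   2.0372709    6.28483873] [-0.98245844  0.22819837  7.24896527] [0.40587931 0.0946604  0.01562627]
(array([ 0.009,  0.042, -0.02 ]), array([ 0.002, -0.031,  0.006]))
```

View pics/side7c.png

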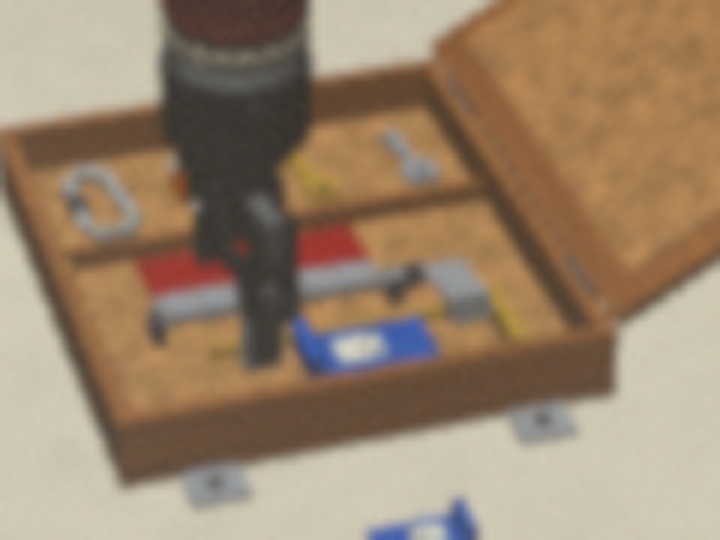

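View pics/wrist7.png

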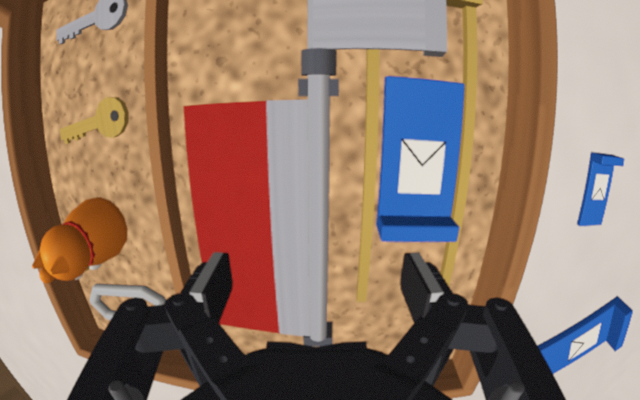

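Request:
{"fn": "drive_tool", "kwargs": {
  "series": [
    {"x": 0,"y": 0,"z": -0.2,"ax": 0,"ay": 0,"az": 0},
    {"x": 0,"y": 0,"z": -0.4,"ax": 0,"ay": 0,"az": 0},
    {"x": 0,"y": 0,"z": -0.6,"ax": 0,"ay": 0,"az": 0},
    {"x": 0,"y": 0,"z": -0.7,"ax": 0,"ay": 0,"az": 0},
    {"x": 0,"y": 0,"z": -0.8,"ax": 0,"ay": 0,"az": 0}
  ]
}}

```text
time: 4.28
tool_pos: [0.4954, -0.0118, 0.0053]
tool_rot: [-0.075, 0.705, -0.038, -0.704]
contact_force: [-5.9, 1.8, 8.9]
gripper_width: 1.001
```

```bash
python3 -c "
from h import *
s=sensors.state();print(box(s['tool_pos']),s['contact_force'],s['ft_torque'])
print(rel(-.025,.0015,.006,3,-1))
f=cams.grab_frame('wrist');cv2.imwrite('pics/w8.png',f['img'])"
```

```text
[-40.51736974   2.217799     5.250038  ] [-5.85485652  1.77080694  8.89875766] [0.60225259 0.79039883 0.20056041]
(array([-0.033,  0.028, -0.621]), array([0.009, 0.031, 0.008]))
```

View pics/w8.png

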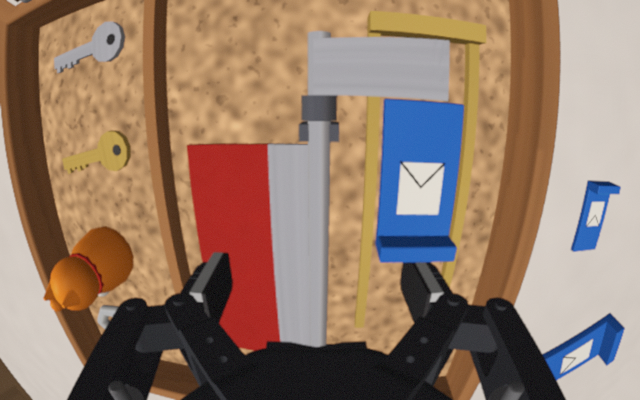

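Request:
{"fn": "drive_tool", "kwargs": {
  "series": [
    {"x": -0.02,"y": 0,"z": -0.12,"ax": 0,"ay": 0,"az": 0},
    {"x": -0.02,"y": 0,"z": -0.24,"ax": 0,"ay": 0,"az": 0},
    {"x": -0.02,"y": 0,"z": -0.36,"ax": 0,"ay": 0,"az": 0},
    {"x": -0.02,"y": 0,"z": -0.48,"ax": 0,"ay": 0,"az": 0},
    {"x": -0.02,"y": 0,"z": -0.6,"ax": 0,"ay": 0,"az": 0}
  ]
}}

```text
time: 4.75
tool_pos: [0.51, -0.0142, 0.0057]
tool_rot: [-0.075, 0.705, -0.038, -0.704]
contact_force: [-5.7, 1.4, 6.8]
gripper_width: 0.999
```

```bash
python3 -c "
from h import *
s=sensors.state();print(box(s['tool_pos']),s['contact_force'],s['ft_torque'])
print(rel(-.011,.0015,.006,3,-1))
f=cams.grab_frame('wrist');cv2.imwrite('pics/w9.png',f['img'])"
```

```text
[-25.68426483   2.21820062   5.67226265] [-5.72776737  1.43278145  6.82736559] [0.61177936 0.72153137 0.22176588]
(array([-0.016,  0.028, -0.587]), array([0.01 , 0.032, 0.008]))
```

View pics/w9.png

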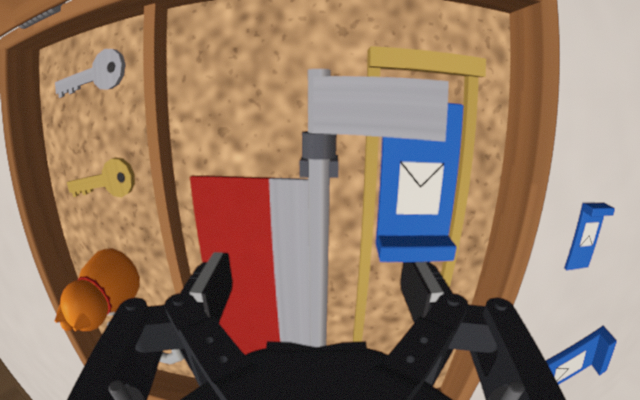

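Request:
{"fn": "drive_tool", "kwargs": {
  "series": [
    {"x": -0.01,"y": 0,"z": -0.1,"ax": 0,"ay": 0,"az": 0},
    {"x": -0.01,"y": 0,"z": -0.2,"ax": 0,"ay": 0,"az": 0},
    {"x": -0.01,"y": 0,"z": -0.3,"ax": 0,"ay": 0,"az": 0},
    {"x": -0.01,"y": 0,"z": -0.4,"ax": 0,"ay": 0,"az": 0},
    {"x": -0.01,"y": 0,"z": -0.4,"ax": 0,"ay": 0,"az": 0}
  ]
}}

```text
time: 5.22
tool_pos: [0.5204, -0.0159, 0.0061]
tool_rot: [-0.075, 0.706, -0.038, -0.704]
contact_force: [-3.3, 1.2, 7.8]
gripper_width: 1.001
```

```bash
python3 -c "
from h import *
s=sensors.state();print(box(s['tool_pos']),s['contact_force'],s['ft_torque'])
print(rel(-.011,.0015,.006,3,-1))
f=cams.grab_frame('wrist');cv2.imwrite('pics/w10.png',f['img'])
for p,z in (((461,118),.018),((460,76),.017)): print(box(fray(f,p,z)))
cv2.imwrite('pics/w10c.png',cv2.resize(f['img'][50:300,300:520],None,fx=2.3,fy=2.3,interpolation=cv2.INTER_CUBIC))"
```

```text
[-15.12897935   2.19303118   6.1404178 ] [-3.27787302  1.16912968  7.81791884] [0.57372915 0.55528454 0.20263477]
(array([ 0.004,  0.028, -0.165]), array([0.008, 0.02 , 0.008]))
[ 60.32545582 -63.15109062  18.        ]
[ 78.88910115 -62.16876901  17.        ]
```

View pics/w10c.png

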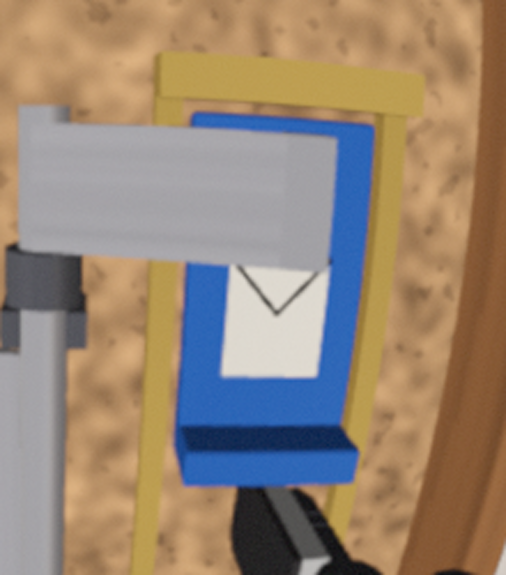

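```bash
python3 -c "
from h import *
f=cams.grab_frame('wrist')
print(f['cam_to_world'][:3,3])
for p,z in (((424,101.3),.018),((426,95.7),.024),((426,95.7),.012)): print(box(fray(f,p,z)))
"
```

```text
[ 0.59998076 -0.03781571  0.14813872]
[ 66.27914085 -45.42063977  18.        ]
[ 68.66495165 -44.40560834  24.        ]
[ 68.8342751  -48.05009648  12.        ]
```

Request:
{"fn": "drive_tool", "kwargs": {
  "series": [
    {"x": 0,"y": 0,"z": -0.04,"ax": 0,"ay": 0,"az": 0},
    {"x": 0,"y": 0,"z": -0.08,"ax": 0,"ay": 0,"az": 0},
    {"x": 0,"y": 0,"z": -0.1,"ax": 0,"ay": 0,"az": 0},
    {"x": 0,"y": 0,"z": -0.1,"ax": 0,"ay": 0,"az": 0}
  ]
}}

```text
time: 5.65
tool_pos: [0.5224, -0.0163, 0.006]
tool_rot: [-0.075, 0.705, -0.038, -0.704]
contact_force: [-4.6, 1.9, 8.3]
gripper_width: 0.997
```

```bash
python3 -c "
from h import *
s=sensors.state();print(box(s['tool_pos']),s['contact_force'],s['ft_torque'])
print(rel(-.011,.0015,.006,3,-1))
f=cams.grab_frame('wrist');cv2.imwrite('pics/w11.png',f['img'])
cv2.imwrite('pics/w11c.png',cv2.resize(f['img'][50:300,300:520],None,fx=2.3,fy=2.3,interpolation=cv2.INTER_CUBIC))"
```

```text
[-13.09190279   2.16616874   6.02310826] [-4.61181481  1.91560511  8.2993333 ] [0.55600769 0.6715596  0.28444942]
(array([-0.001,  0.027, -0.084]), array([0.009, 0.028, 0.007]))
```

View pics/w11c.png

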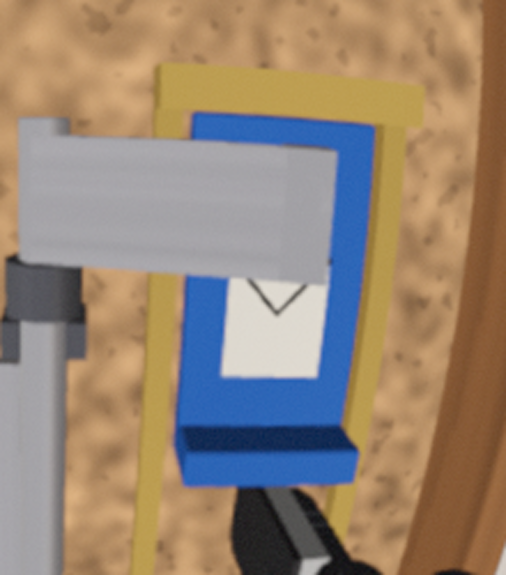

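Request:
{"fn": "drive_tool", "kwargs": {
  "series": [
    {"x": 0,"y": 0,"z": -0.03,"ax": 0,"ay": 0,"az": 0},
    {"x": 0,"y": 0,"z": -0.05,"ax": 0,"ay": 0,"az": 0},
    {"x": 0,"y": 0,"z": -0.05,"ax": 0,"ay": 0,"az": 0}
  ]
}}

```text
time: 5.95
tool_pos: [0.5227, -0.0163, 0.0059]
tool_rot: [0.075, -0.704, 0.038, 0.705]
contact_force: [-7.4, 2.0, 11.6]
gripper_width: 1.0
```

```bash
python3 -c "
from h import *
s=sensors.state();print(box(s['tool_pos']),s['contact_force'],s['ft_torque'])
f=cams.grab_frame('wrist');cv2.imwrite('pics/w12.png',f['img'])
cv2.imwrite('pics/w12c.png',cv2.resize(f['img'][50:300,300:520],None,fx=2.3,fy=2.3,interpolation=cv2.INTER_CUBIC))"
```

```text
[-12.78273913   2.17900399   5.86711791] [-7.43744282  1.98875571 11.61994338] [0.57843046 1.18404994 0.11776167]
```

View pics/w12c.png

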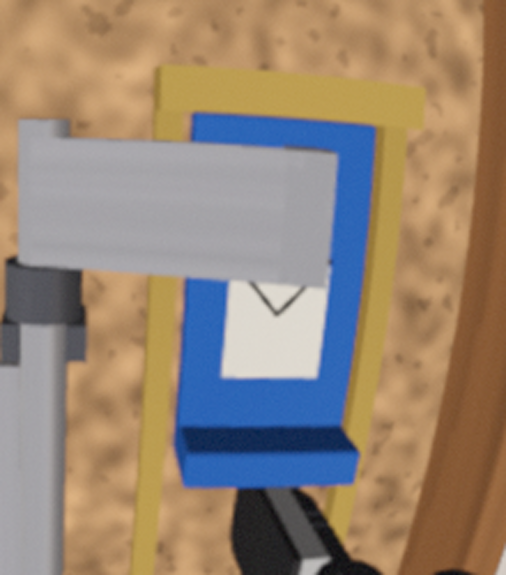

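Request:
{"fn": "drive_tool", "kwargs": {
  "series": [
    {"x": 0,"y": 0,"z": 0.06,"ax": 0,"ay": 0,"az": 0},
    {"x": 0,"y": 0,"z": 0.15,"ax": 0,"ay": 0,"az": 0},
    {"x": 0,"y": 0,"z": 0.28,"ax": 0,"ay": 0,"az": 0},
    {"x": 0,"y": 0,"z": 0.4,"ax": 0,"ay": 0,"az": 0},
    {"x": 0,"y": 0,"z": 0.4,"ax": 0,"ay": 0,"az": 0}
  ]
}}

```text
time: 6.42
tool_pos: [0.5178, -0.0158, 0.0083]
tool_rot: [-0.075, 0.709, -0.039, -0.7]
contact_force: [3.4, -0.0, 6.8]
gripper_width: 1.002
```

```bash
python3 -c "
from h import *
s=sensors.state();print(box(s['tool_pos']),s['contact_force'],s['ft_torque'])
f=cams.grab_frame('wrist');cv2.imwrite('pics/w13.png',f['img'])
cv2.imwrite('pics/w13c.png',cv2.resize(f['img'][20:300,300:520],None,fx=2.1,fy=2.1,interpolation=cv2.INTER_CUBIC))"
```

```text
[-17.73887707   1.93091453   8.25124197] [ 3.35947926 -0.01291762  6.75048293] [ 0.33210512 -0.55897947 -0.16926985]
```

View pics/w13c.png

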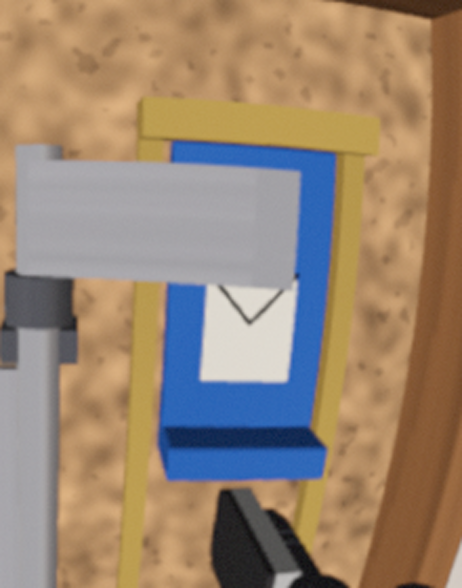

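Tag stayed home and the finger is clear of the lip. Now I'll let the clip up slowly.

Request:
{"fn": "drive_tool", "kwargs": {
  "series": [
    {"x": -0.1,"y": 0,"z": 0.2,"ax": 0,"ay": 0,"az": 0},
    {"x": -0.2,"y": 0,"z": 0.2,"ax": 0,"ay": 0,"az": 0},
    {"x": -0.4,"y": 0,"z": 0.2,"ax": 0,"ay": 0,"az": 0},
    {"x": -0.8,"y": 0,"z": 0.2,"ax": 0,"ay": 0,"az": 0},
    {"x": -1.6,"y": 0,"z": 0.2,"ax": 0,"ay": 0,"az": 0}
  ]
}}

```text
time: 6.88
tool_pos: [0.5064, -0.0161, 0.0434]
tool_rot: [0.075, -0.704, 0.038, 0.705]
contact_force: [-0.3, -0.7, -0.2]
gripper_width: 0.999
```

Request:
{"fn": "drive_tool", "kwargs": {
  "series": [
    {"x": -1.2,"y": 0,"z": 0,"ax": 0,"ay": 0,"az": 0},
    {"x": -2.4,"y": 0,"z": 0,"ax": 0,"ay": 0,"az": 0},
    {"x": -3,"y": 0,"z": 0,"ax": 0,"ay": 0,"az": 0},
    {"x": -3,"y": 0,"z": 0,"ax": 0,"ay": 0,"az": 0},
    {"x": -3,"y": 0,"z": 0,"ax": 0,"ay": 0,"az": 0}
  ]
}}

```text
time: 7.3
tool_pos: [0.5088, -0.0206, 0.1212]
tool_rot: [-0.075, 0.707, -0.038, -0.703]
contact_force: [-0.5, 1.1, -0.8]
gripper_width: 1.001
```

```bash
python3 -c "
from h import *
s=sensors.state();print(box(s['tool_pos']),s['contact_force'])
for n in ('side','wrist'):
  f=cams.grab_frame(n);cv2.imwrite(f'pics/{n}14.png',f['img'])
a=cv2.imread('pics/side14.png')[160:250,280:400];cv2.imwrite('pics/side14c.png',cv2.resize(a,None,fx=6,fy=6,interpolation=cv2.INTER_CUBIC))"
```

```text
[-25.85080943  -4.3130982  121.1963044 ] [-0.4676158   1.05226567 -0.76500651]
```

View pics/side14c.png

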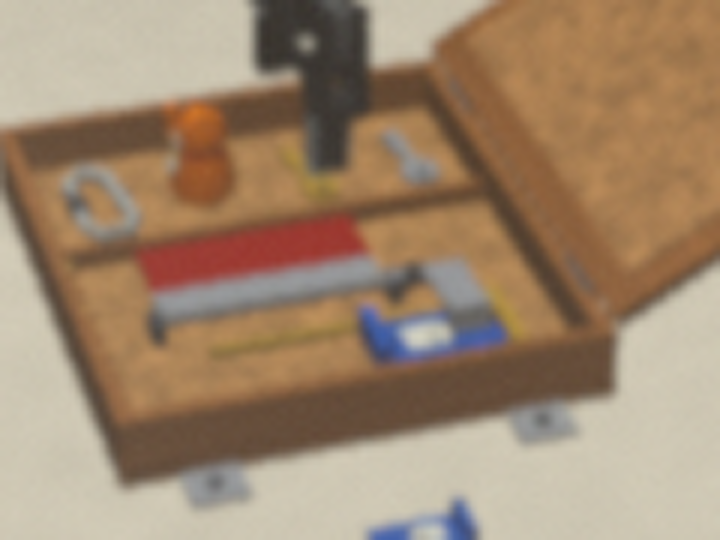

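View pics/wrist14.png

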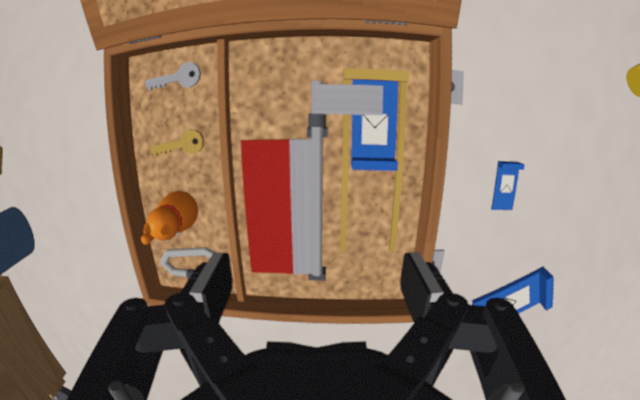

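```bash
python3 -c "
from h import *
from plant import workorder
f=cams.grab_frame('wrist')
for p,z in (((375,80.5),.018),((374,169.5),.03)): print(box(fray(f,p,z)).round(1))
s=sensors.state();print(s['contact_force'],abs(s['joint_vel']).max())
print(workorder.job_done())"
```

```text
[ 67.4 -45.5  18. ]
[ -0.8 -45.2  30. ]
[ 0.13594673  0.2715809  -0.42586463] 0.007639991780756087
the job is handed in; nothing more can be done
None
```

The blue tag is home against the brass end stop with the clip's jaw clamped on it, and I have handed the job in after about 7.3 s of the 40 s allowed. No verdict was reported.

- **Pressing and pushing:** I pressed the red plate with the left fingertip to about 0.22 rad, estimated from fingertip height and a force of about 7 N. I then slid the right fingertip forward against the tag's lip. The last 1 mm of commanded push moved the hand only 0.3 mm and the force rose by about 3 N, which I took as contact with the stop.
- **Releasing:** I backed the finger off the lip by about 5 mm with the clip still open. The tag stayed put, so I let the clip up and raised the hand clear.
- **Final checks:** The last wrist image puts the tag's front edge at box x ≈ 67 mm, y ≈ -45 mm. The rear of its lip reads x ≈ -1 mm, which implies the front is at about 69 mm. The two readings differ by 2 mm, within the camera calibration, and both are past the 65 mm needed. The tag looks flat with the jaw resting on it, and the keys, carabiner and cat look unmoved in the pictures. I did not re-check the mug, padlock and torch in the final pictures, but the hand went nowhere near them. The hand was free of contact and at rest.
- **Not measured directly:** I had no reading for the clip angle or for the jaw's force on the tag, so both are judged from the pictures and the fingertip height and force.

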